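Close up the loaded glass packing case

TASK

The packing case on the bench is loaded with glass and must be closed up. Ease its lid off the barbed hook of the sloped rack without forcing it, put it on the case with its plain, unslotted edge pushed home under the keeper and lying flush on the rim inside the corner lugs, then press the clamp fully down onto the lid. Leave the other things on the bench where they are.

Things in the scene. Friction and masses are not known exactly. Their poses are not given: they have to be found in the camera images.
- case: Fixed open plywood case, 170 (x) x 120 (y) mm, rim 70 mm above the bench, walls 6 mm; the glass inside stays below the rim. Origin: centre of its underside. x points from the keeper side (near, roughly robot side) to the clamp side, z up. The lid, once home against the keeper's stop, has the middle of its plate at x = -2 mm, y = 0.
- keeper (a point): Middle of the stop face of the steel keeper on the case's near side, at (-87, 0, 79) mm in the case's frame, same axes. The keeper is 60 mm wide (y); its overhang reaches from the stop 15 mm towards +x, underside 18 mm and top 23 mm above the rim. The lid's near edge goes in tilted (10 to 20 degrees, near edge low), under it and against the stop; then the lid is lowered.
- far_lug (a point): Inner face, at the top, of one of the two steel lugs at the case's far corners, at (88, 56, 86) mm in the case's frame: they stand 16 mm above the rim. Lug faces are at x = +88 and y = +-64.5 mm, so the lid fits between stop and lugs with 5 mm to spare lengthways and 4.5 mm on each side: only if it is pushed fully home.
- lid_handle (a point): Centre of the handle of the loose lid (0.15 to 0.3 kg). Axes of the lid: x from its near edge (the lower one on the rack) to its slotted far edge, z out of its top. The handle is a wooden bar 14 (x) x 60 (y) x 36 mm tall, standing on the plate: this point is 18 mm above the plate's top, 24 mm above its underside. Plywood plate 170 (x) x 120 (y) x 6 mm: near edge at x = -75 mm, far edge at +95 mm.
- lid_slot (a point): Centre of the slot through the lid's plate, 42 (x) x 30 mm (y), on the plate's underside, 64 mm from the handle's centre along the lid's x; the axes are the lid's. The plate's 10 mm strip beyond the slot, at the far edge, hangs on the hook.
- hook_root (a point): Where the barbed hook leaves the rack's sloped board. Axes of the fixed rack: x roughly away from the robot, z up. The board rises towards +x at 28 degrees, the lid lies on it. With u = up the slope and n = square out of the board, the hook is a 6 mm steel rod: 30 mm out along n, then up along u, its tip 50 mm above the root; a 4 mm barb at the tip points back to the board.
- hook_tip (a point): Top end of the hook: 50 mm up the slope, 30 mm out from the board; the barb's end is 20.5 mm out and 38 mm up. A lid parallel to the board cannot pass. Swing its near edge out by about 38 degrees (to 10 past level), the far strip staying between barb and board, the slot's other end in front of the rod; raise it along the slope till the strip is past the tip; then lift it away.
- clamp (a joint): Angle of the steel clamp arm at the far side of the case, rad. 0: leaning back 15 degrees past upright, away from the case; 1.83: level, its rubber pad on the seated lid, which stops it. It stays where it is left (hinge friction 0.12 N m, about 2 N near the end).
- clamp_end (a point): Middle of the free end of the clamp arm, 68 mm from its hinge. The arm is 24 mm wide and 8 mm thick; its pad, 56 mm wide (y), sits 41 mm from the hinge on the side that comes down on the lid.
- clamp_hinge (a point): Centre of the clamp's hinge, at (116, 0, 86) mm in the case's frame, same axes. The hinge axis runs along the case's y; the arm swings down towards the case's -x.
- tumbler: Bystander: glass tumbler, 60 mm across, 75 mm tall; origin under its centre.
- marver: Bystander: dark steel slab 70 x 50 x 12 mm; origin under its centre.
- jar: Bystander: glass jar with a metal cap, 64 mm across, 85 mm tall; origin under its centre.
- bowl: Bystander: white bowl, 110 mm across, 45 mm tall; origin under its centre.
- vase: Bystander: green glass vase, 64 mm across, 90 mm tall; origin under its centre.
- scriber: Bystander: screwdriver-like hand tool lying on the bench.
- brush: Bystander: brush lying on the bench.
Things that resemble listed ones, but are neither listed nor needed, are in the scene too. Of the things like the part that bears lid_handle, leave any that is black or orange; of the rest the larger one is meant.

How it is judged (in metres and radians):
On the way, in this order (a step that is already met when the one before it is completed fails the run):
1. the lid is off the hook and away from the rack (distance between lid_handle and hook_root above 0.16 m), for 0.1 s.
2. the lid lies flush on the case, its near edge under the keeper (z of lid_handle in the frame of case between 0.091 and 0.097 m and angle between lid_handle's own z axis and vertical below 0.035 rad and x of lid_handle in the frame of case between -0.018 and -0.002 m and y of lid_handle in the frame of case between -0.008 and 0.008 m and angle between the x axis of lid_handle and the x axis of case, either way round below 0.1 rad), for 0.2 s.
3. the clamp is down on the lid (value of joint clamp above 1.78 rad), for 0.2 s.
At the end, for the whole second after the job is handed in: The lid lies flush on the case's rim (within 3 mm in height and 0.035 rad of level), its near edge under the keeper (middle within 8 mm of the case's middle lengthways and sideways, square within 0.1 rad), the clamp arm is down on it (joint above 1.78 rad) and at rest, and the lid is released (all of step 2 and value of joint clamp above 1.78 rad and velocity of joint clamp below 0.05 rad/s and contact force between lid and the fingers below 0.2 N); the robot touches nothing.
It fails at once if the lid is forced against the hook or rack (over 45 N) (contact force between lid and rack above 45 N).
It fails at once if a bystander is moved by more than 30 mm (distance of any of tumbler, marver, jar, bowl, vase, scriber, brush from where it was at the start of the episode above 0.03 m).
It also fails if it takes over 64 s, if anything falls off the work surface, if the arm or the gripper's body presses on something with over 40 N, if the wrist force passes 120 N, or if a joint passes its speed limit or range.

ROBOT

A 6-joint arm with a two-finger parallel gripper is mounted at the origin on the work surface. World frame = base frame: x ahead of the robot, y to its left, z up, the work surface at z = 0. Lengths are in mm, angles in rad, forces in N, time in s.
With the tool pointing down it reaches from about 350 to 925 mm from the base axis. Payload 6.4 kg.
Tool frame: the origin (TCP) lies between the finger pads; the fingertips stand 14 mm ahead of it and the grasp point (between the pads) lies 5 mm behind it; z points along the fingers, y is the line along which they close (so a half turn about z gives the same grasp; the last joint's range is limited). The gripper opens to 85 mm and grips with 20 to 120 N. Pads are 22 mm wide; open, the fingers measure 114 mm over their backs; the gripper's body (76 mm by 85 mm) begins 54 mm behind the grasp point. The pads swing forward as they close: fully open they stand 13 mm farther back than shut.
Start: joints at [-1.365, 0.245, 1.558, -0, 1.339, -0.174], TCP at [240.983, -603.69, 245.29] pointing down, gripper open.
Joint ranges: [-3.13, 3.13], [-1.02, 2.26], [0.13, 2.54], [-0.95, 4.09], [0.21, 2.88], [-2.74, 2.74]. Speed limits (rad/s): [2.57, 2.57, 3.14, 3.14, 3.14, 3.14].

INTERFACE

Orientations are given as [roll, pitch, yaw] about the fixed x, y, z axes, in that order (R = Rz(yaw) Ry(pitch) Rx(roll)).
In Python, from plant import robot gives the robot as it stands.
- The arm moves only by the tool step_arm, never from a script. Its argument "targets" is a list that holds one entry, the list of rows, each a list of 7 numbers: the turn, a rotation vector about the tool's x, y, z in rad, then the shift along the tool's x, y, z in cm, then the closure in counts, from 0 (fully open) to 255 (shut). In form: [[[wx, wy, wz, tx, ty, tz, fingers], ...]]. A call has 1 to 5 rows; each row is the pose to reach, as a shift and turn from the pose commanded when the call began, along the tool's axes at that moment; what a row does not reach only later rows make up. A row lasts 1/10 s, in which the tool goes at most 50 mm and 8.59 degrees, less where a joint would pass 70% of its speed; a pose out of reach is approached as far as the arm can. A call with a gripper value outside its range is refused whole. The fingers move at their own pace and stop on an object; the grip force is fixed at half the most. Time passes only in rows, so rows that repeat a pose let the fingers close. It gives the time, the measured TCP pose, the force, the opening and the grip force at its end, in the units of the state.
- robot.get_state(): the state, without advancing time (a new reading comes with each control period).
- robot.grab_frame(name): name is "side" or "top" or "wrist"; returns (picture, depth): 384x512x3 uint8, red, green, blue; 384x512 float32, mm along the optical axis (not along the pixel's ray), 0 where there is no reading.
- robot.calibration(name): a dict with "intrinsics" (3x3 intrinsics, pixels), "dist" ([k1, k2, p1, p2, k3] as OpenCV has them; the pictures are not rectified), "xyz" and "orientation" of the camera in the world. Camera axes: x right, y down, z forward; pixel columns grow to the right and rows downward; lengths in mm; the calibration is good to about 2 mm. A picture is of the moment at which its call begins: read the wrist's pose just before it. calibration takes no time and is no camera call; for the wrist camera it gives the pose at the moment of the call.
- robot.hand_in(): hands the job in; it is judged then, once.
Trained networks look in the newest picture that a camera, given by its name, has taken for a name from the list of things; names that differ only in an ending like _2 or _b are one class to them, and where a whole thing is asked for, a point or a joint stands for the part that bears it (a point fixed in the world has none). Each returns a list of dicts, best first, with "score" (0 to 1); they miss things now and then, are a little off and sometimes report something else, mostly with a low value. They report only what shows in the picture. A call takes as long as a camera call. They do not tell look-alikes from the thing itself.
- robot.trace(camera, label): "mask" (384x512 bool, what is visible of it).
- robot.mark_of(camera, label): "location" ([x, y, z] in mm, in the coordinates of the camera as it stood for that picture, good to about 4 mm: a listed point, or the origin of a listed thing).
The state is a dict: "clock": time; "joints": joint angles; "qd": joint speeds; "joint_efforts": joint torques, N m; "tcp_pos": TCP position; "ee_rot": TCP orientation; "force": force on the tool from outside, world axes, zero at the start; "torque": the same for the moment, N m; "grip_width": finger opening in mm; "grip_force": force on a finger pad.
Only numpy, scipy, OpenCV 4.12 (cv2) and the standard library are available. Lean on these libraries where they do the work, as an engineer would, in place of code of your own. Each camera call takes 0.05 s, during which the arm holds its last target. There are 200 camera calls.

## Working session

There is one attempt and no reset: what is moved stays moved. The work goes in short steps, Python scripts to look and compute and a tool call to move; the robot and the scene stay as the last step left them, time stands still between calls to the robot, and variables do not carry over. Pictures are saved under pics/ and viewed, at most 10 in all, crops included, and the job is handed in when it is done.

Besides the shell and the picture viewer there is one more tool, called after ">>>" as name([rows], argument=value, ...), one row to a line, values as JSON. step_arm: Moves the arm, as the interface text tells. Its arguments: {"type":"object","properties":{"targets":{"type":"array"}},"required":["targets"]}

```bash
mkdir -p pics
cat > h.py <<'E'
import numpy as np, cv2
from scipy.spatial.transform import Rotation as R
from plant import robot
def cam(name):
    c=robot.calibration(name); K=np.array(c["intrinsics"]); D=np.array(c["dist"]); o=np.array(c["orientation"])
    Rm=o if o.shape==(3,3) else R.from_euler('xyz',o).as_matrix()
    return K,D,np.array(c["xyz"]),Rm
def toworld(name,p): 
    K,D,t,Rm=cam(name); return Rm@np.array(p)+t
def pix(name,w):
    K,D,t,Rm=cam(name); p=Rm.T@(np.array(w)-t); return cv2.projectPoints(p.reshape(1,3),np.zeros(3),np.zeros(3),K,D)[0].ravel()
def cloud(name,d,mask):
    K,D,t,Rm=cam(name); v,u=np.nonzero(mask&(d>0)); z=d[v,u]
    n=cv2.undistortPoints(np.stack([u,v],1).astype(float).reshape(-1,1,2),K,D).reshape(-1,2)
    return (np.c_[n*z[:,None],z])@Rm.T+t
E
python3 - <<'E'
from h import *
ims=[]
for n in ["side","top"]:
    im,d=robot.grab_frame(n); np.save(f'pics/{n}_d.npy',d); cv2.imwrite(f'pics/{n}0.png',im[:,:,::-1]); np.save(f'pics/{n}_im.npy',im)
    print(n,cam(n)[2].round(),R.from_matrix(cam(n)[3]).as_euler('xyz').round(2))
    for l in ["case","keeper","far_lug","lid_handle","lid_slot","hook_root","hook_tip","clamp_end","clamp_hinge","tumbler","marver","jar","bowl","vase","scriber","brush"]:
        for r in robot.mark_of(n,l)[:3]:
            w=toworld(n,r["location"]); print(l,round(r["score"],2),w.round(),pix(n,w).round())
print(robot.get_state())
E
```

```text
side [-118.  899.  922.] [-2.19 -0.01 -2.57]
case 0.84 [ 549. -211.    0.] [270. 200.]
keeper 0.64 [588. 221. 119.] [167. 240.]
keeper 0.58 [ 459. -223.   78.] [297. 187.]
far_lug 0.68 [ 630. -140.   83.] [236. 181.]
lid_handle 0.97 [587. 223. 120.] [167. 240.]
lid_handle 0.97 [421. 151.  13.] [239. 279.]
lid_handle 0.65 [ 306. -173.   19.] [334. 227.]
lid_slot 0.97 [651. 215. 129.] [150. 227.]
lid_slot 0.7 [438. 107.   0.] [243. 271.]
lid_slot 0.53 [ 458. -222.   78.] [298. 187.]
hook_root 0.93 [664. 218. 139.] [145. 223.]
hook_tip 0.9 [694. 215. 190.] [134. 203.]
clamp_end 0.5 [ 669. -198.  151.] [236. 151.]
clamp_hinge 0.76 [ 661. -198.   85.] [239. 169.]
tumbler 0.8 [713. -18.  -2.] [193. 214.]
marver 0.88 [434.  -7.   2.] [267. 247.]
marver 0.2 [707. -14.  -0.] [193. 215.]
jar 0.74 [666. 422.   3.] [ 92. 310.]
bowl 0.89 [ 667. -420.   -0.] [273. 162.]
bowl 0.28 [434. -11.  -1.] [267. 247.]
vase 0.76 [ 540. -495.   -2.] [313. 163.]
scriber 0.61 [707. -15.   1.] [193. 214.]
scriber 0.57 [587. 222. 122.] [167. 239.]
brush 0.83 [428. 379.   0.] [179. 342.]
top [ 321.  -44. 1544.] [-
[... 980 characters left out ...]
. -194.  151.] [320. 125.]
{'clock': 1.7, 'joints': array([-1.36510533e+00,  2.45101718e-01,  1.55782003e+00, -2.77177515e-05,
        1.33867467e+00, -1.74088259e-01]), 'qd': array([ 0.00175445,  0.00058686, -0.00151793,  0.00149329,  0.00016905,
        0.00018561]), 'joint_efforts': array([ 4.68080350e-05, -4.29503345e+01, -3.26414180e+01, -8.76095169e-05,
        5.74274090e-04, -8.43189326e-06]), 'tcp_pos': array([ 240.97299458, -603.6896999 ,  245.27837293]), 'ee_rot': array([-3.14158427e+00,  2.59146392e-05,  3.79785637e-01]), 'force': array([0.13716395, 0.73328953, 0.52523275]), 'torque': array([0.05611218, 0.0094181 , 0.01111668]), 'grip_force': 0.0, 'grip_width': 85.28801962711269}
```

```bash
python3 -c "
import cv2,numpy as np
a=cv2.imread('pics/top0.png');b=cv2.imread('pics/side0.png')
cv2.imwrite('pics/t1.png',cv2.resize(a,(800,600),interpolation=3));cv2.imwrite('pics/s1.png',cv2.resize(b,(800,600),interpolation=3))"
```

```text
(no output)
```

View pics/t1.png

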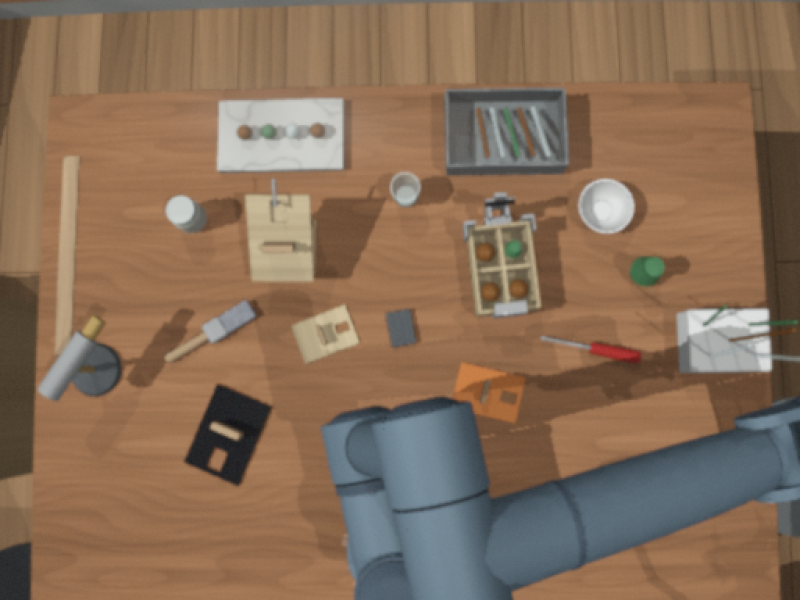

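View pics/s1.png

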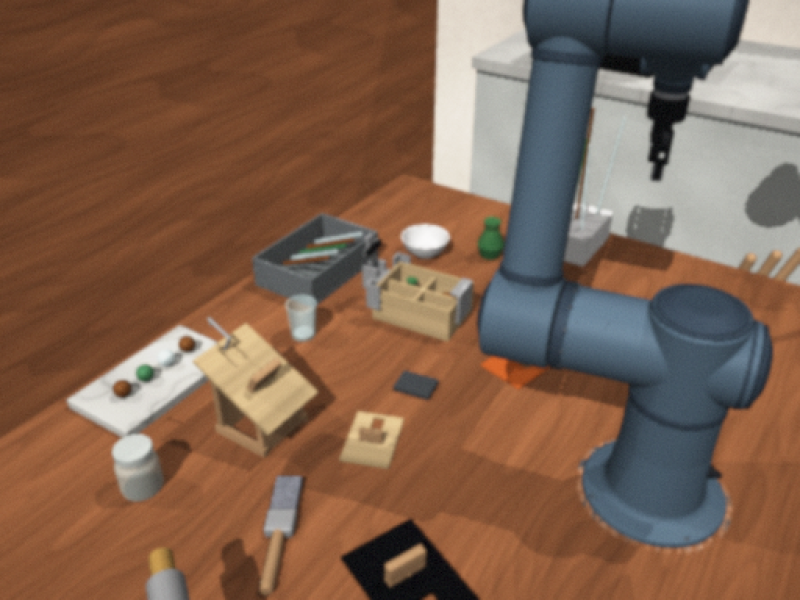

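The top picture shows the rack with the lid at raw (179,158), the open case at (320,174) and the clamp leaning back at (320,125). Four things look like the lid:
- the plain one on the rack (179,158)
- a small plain one on the bench (207,213)
- a black one (145,274)
- an orange one (313,250)

The black and orange ones are ruled out, and of the two plain ones the rack lid is larger, so that is the one. I'll confirm it in a crop and fit the poses.

Run:
```python
from h import *
a=cv2.imread('pics/top0.png')[105:240,110:250]; b=cv2.imread('pics/side0.png')[170:310,110:260]
cv2.imwrite('pics/crop.png',np.hstack([cv2.resize(a,(400,400),interpolation=2),cv2.resize(b,(400,400),interpolation=2)]))
for n in ["top","side"]:
    d=np.load(f'pics/{n}_d.npy')
    robot.grab_frame(n)
    for l in ["lid_handle","case"]:
        for r in robot.trace(n,l)[:4]:
            c=cloud(n,d,r["mask"])
            if len(c)<50: continue
            m=np.median(c,0)
            print(n,l,round(r["score"],2),len(c),m.round())
            if l=="lid_handle" and np.hypot(m[0]-590,m[1]-220)<60:
                q=c
                for i in range(6):
                    ce=q.mean(0); nn=np.linalg.svd(q-ce)[2][2]; nn*=np.sign(nn[2]); dist=(c-ce)@nn; q=c[abs(dist)<(12 if i<2 else 4)]
                print("plane n",nn.round(3),"tilt",np.degrees(np.arccos(nn[2])).round(1),"centre",ce.round(1),"resid",np.abs((q-ce)@nn).mean().round(2),len(q))
                ux=np.array([1,0,0])-nn[0]*nn; ux/=np.linalg.norm(ux); uy=np.cross(nn,ux)
                rect=cv2.minAreaRect(np.c_[(q-ce)@ux,(q-ce)@uy].astype(np.float32)); print("rect",rect,"centre w",(ce+rect[0][0]*ux+rect[0][1]*uy).round(1))
                h=c[(dist>15)&(dist<45)]; print("handle pts",len(h),h.mean(0).round(1) if len(h) else '')
            if l=="case":
                q=c[(c[:,2]>62)&(c[:,2]<78)]; print("rim rect",cv2.minAreaRect(q[:,:2].astype(np.float32)),len(q),np.median(q[:,2]))
```

```text
top lid_handle 0.96 922 [429. 150.   4.]
top lid_handle 0.86 1213 [ 315. -178.    4.]
top lid_handle 0.74 161 [649. 218. 125.]
plane n [-0.508 -0.773  0.38 ] tilt 67.7 centre [648.2 202.9  89.6] resid 1.92 64
rect ((-5.252275466918945, -17.236984252929688), (164.0295867919922, 36.32907485961914), 81.8581771850586) centre w [643.7 197.7  73. ]
handle pts 2 [612.  169.7  17.2]
top lid_handle 0.66 2049 [236. 341.   5.]
top case 0.57 2717 [ 566. -204.   42.]
rim rect ((562.9339599609375, -203.90353393554688), (209.84597778320312, 132.81851196289062), 5.22990608215332) 478 68.38599208355038
side lid_handle 0.93 424 [ 303. -139.    4.]
side lid_handle 0.86 2676 [586. 228. 110.]
plane n [-0.47   0.005  0.883] tilt 28.0 centre [597.5 225.3 107.7] resid 1.54 2229
rect ((4.72589111328125, -4.358066558837891), (122.76502990722656, 170.1091766357422), 88.62145233154297) centre w [601.7 221.  109.9]
handle pts 170 [577.3 225.3 133.3]
side lid_handle 0.82 2712 [241. 335.   7.]
side lid_handle 0.69 891 [421. 159.   4.]
side case 0.95 2830 [ 555. -188.   53.]
rim rect ((566.2791137695312, -203.96609497070312), (229.7864227294922, 147.1030731201172), 4.399346828460693) 573 67.97116104362465
```

View pics/crop.png

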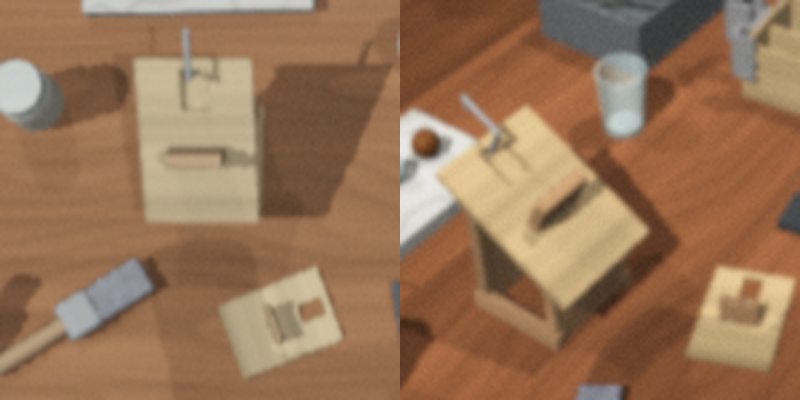

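The crop confirms it: the lid hangs on the hooked rack with its slot at the hook, and it is clearly larger than the small plain one. I'll plan the approach.

```bash
cat >> h.py <<'E'
def lidR(yaw,tilt):  # tool rotation holding lid: tilt=+ far edge up
    L=(R.from_euler('z',yaw)*R.from_euler('y',-tilt)).as_matrix()
    return np.c_[L[:,1],L[:,0],-L[:,2]]
def cur(off=None):
    s=robot.get_state(); return np.array(s["tcp_pos"]),R.from_euler('xyz',s["ee_rot"]).as_matrix()
def plan(wps,mm=45,deg=7.5,f=0,start=None):
    """wps: list of (pos,R). prints calls of 5 rows"""
    p,Q=start or cur(); rows=[]
    for (P,W) in wps:
        rv=R.from_matrix(Q.T@W).as_rotvec(); n=int(np.ceil(max(np.linalg.norm(P-p)/mm,np.degrees(np.linalg.norm(rv))/deg,1)))
        rows+=[(p+(P-p)*i/n,Q@R.from_rotvec(rv*i/n).as_matrix()) for i in range(1,n+1)]; p,Q=np.array(P,float),W
    p,Q=start or cur()
    for k in range(0,len(rows),5):
        out=[]
        for (P,W) in rows[k:k+5]:
            out.append([round(float(v),3) for v in R.from_matrix(Q.T@W).as_rotvec()]+[round(float(v),2) for v in Q.T@(P-p)/10]+[f])
        # chain on the rounded values
        r=out[-1]; p=p+Q@(np.array(r[3:6])*10); Q=Q@R.from_rotvec(r[:3]).as_matrix()
        print(out)
    print("end",p.round(1))
E
python3 - <<'E'
from h import *
y=np.radians(-1)
down=R.from_euler('xyz',[np.pi,0,1.0]).as_matrix()
plan([(np.array([450,-200,320]),down),(np.array([528,221,228]),lidR(y,np.radians(28)))])
E
```

```text
[[0.0, 0.0, -0.056, 3.13, -2.7, -0.68, 0], [0.0, 0.0, -0.113, 6.25, -5.41, -1.36, 0], [0.0, 0.0, -0.169, 9.38, -8.11, -2.04, 0], [0.0, 0.0, -0.226, 12.5, -10.82, -2.72, 0], [0.0, 0.0, -0.282, 15.63, -13.52, -3.4, 0]]
[[0.0, 0.0, -0.056, 3.75, -1.73, -0.67, 0], [0.0, 0.0, -0.113, 7.51, -3.46, -1.35, 0], [0.0, 0.0, -0.169, 11.26, -5.18, -2.03, 0], [0.0, 0.0, -0.225, 15.02, -6.91, -2.71, 0], [0.0, 0.0, -0.282, 18.77, -8.64, -3.39, 0]]
[[0.0, 0.0, -0.056, 4.09, -0.61, -0.68, 0], [-0.047, 0.015, -0.11, 7.95, -2.45, 0.24, 0], [-0.094, 0.03, -0.165, 11.82, -4.29, 1.16, 0], [-0.142, 0.045, -0.219, 15.69, -6.13, 2.08, 0], [-0.189, 0.059, -0.273, 19.55, -7.97, 3.0, 0]]
[[-0.048, 0.014, -0.054, 4.19, -0.9, 0.9, 0], [-0.095, 0.027, -0.108, 8.38, -1.8, 1.8, 0], [-0.143, 0.041, -0.162, 12.57, -2.7, 2.7, 0], [-0.191, 0.055, -0.217, 16.76, -3.6, 3.59, 0], [-0.238, 0.068, -0.271, 20.95, -4.51, 4.49, 0]]
[[-0.048, 0.013, -0.054, 4.25, 0.02, 1.09, 0]]
end [528. 221. 228.]
```

>>> step_arm([
  [[0, 0, -0.056, 3.13, -2.7, -0.68, 0], [0, 0, -0.113, 6.25, -5.41, -1.36, 0], [0, 0, -0.169, 9.38, -8.11, -2.04, 0], [0, 0, -0.226, 12.5, -10.82, -2.72, 0], [0, 0, -0.282, 15.63, -13.52, -3.4, 0]],
])

```text
clock: 2.5
tcp_pos: [336.5, -418.7, 279.7]
ee_rot: [3.141, -0.0, 0.664]
force: [0.4, 0.2, 0.5]
grip_width: 85.6
grip_force: 0.0
```

>>> step_arm([
  [[0, 0, -0.056, 3.75, -1.73, -0.67, 0], [0, 0, -0.113, 7.51, -3.46, -1.35, 0], [0, 0, -0.169, 11.26, -5.18, -2.03, 0], [0, 0, -0.225, 15.02, -6.91, -2.71, 0], [0, 0, -0.282, 18.77, -8.64, -3.39, 0]],
])

```text
clock: 3.0
tcp_pos: [431.5, -235.1, 313.7]
ee_rot: [3.141, 0.0, 0.946]
force: [0.6, -0.2, 0.0]
grip_width: 85.4
grip_force: 0.0
```

>>> step_arm([
  [[0, 0, -0.056, 4.09, -0.61, -0.68, 0], [-0.047, 0.015, -0.11, 7.95, -2.45, 0.24, 0], [-0.094, 0.03, -0.165, 11.82, -4.29, 1.16, 0], [-0.142, 0.045, -0.219, 15.69, -6.13, 2.08, 0], [-0.189, 0.059, -0.273, 19.55, -7.97, 3.0, 0]],
])

```text
clock: 3.5
tcp_pos: [481.2, -29.9, 283.2]
ee_rot: [2.944, -0.033, 1.223]
force: [-0.0, 0.4, 0.2]
grip_width: 85.4
grip_force: 0.0
```

>>> step_arm([
  [[-0.048, 0.014, -0.054, 4.19, -0.9, 0.9, 0], [-0.095, 0.027, -0.108, 8.38, -1.8, 1.8, 0], [-0.143, 0.041, -0.162, 12.57, -2.7, 2.7, 0], [-0.191, 0.055, -0.217, 16.76, -3.6, 3.59, 0], [-0.238, 0.068, -0.271, 20.95, -4.51, 4.49, 0]],
])

```text
clock: 4.0
tcp_pos: [520.2, 180.9, 237.4]
ee_rot: [2.698, -0.012, 1.502]
force: [0.4, -0.8, -0.4]
grip_width: 85.3
grip_force: 0.0
```

>>> step_arm([
  [[-0.048, 0.013, -0.054, 4.25, 0.02, 1.09, 0], [-0.048, 0.013, -0.054, 4.25, 0.02, 1.09, 0], [-0.048, 0.013, -0.054, 4.25, 0.02, 1.09, 0]],
])

```text
clock: 4.3
tcp_pos: [527.5, 221.8, 227.5]
ee_rot: [2.654, 0.001, 1.555]
force: [0.5, 0.3, -0.2]
grip_width: 85.3
grip_force: 0.0
```

Run:
```python
from h import *
s=robot.get_state(); print(s["clock"],s["tcp_pos"].round(1),s["joints"].round(2),s["force"].round(1)); print(cur()[1].round(3), lidR(np.radians(-1),np.radians(28)).round(3))
im,d=robot.grab_frame("wrist"); cv2.imwrite('pics/w1.png',im[:,:,::-1]); np.save('pics/w_d.npy',d)
for l in ["lid_handle","lid_slot","hook_root","hook_tip"]:
    for r in robot.mark_of("wrist",l)[:2]: print(l,round(r["score"],2),toworld("wrist",r["location"]).round(1))
for r in robot.trace("wrist","lid_handle")[:2]:
    c=cloud("wrist",d,r["mask"]); q=c
    for i in range(6):
        ce=q.mean(0); nn=np.linalg.svd(q-ce)[2][2]; nn*=np.sign(nn[2]); dist=(c-ce)@nn; q=c[abs(dist)<(10 if i<2 else 3)]
    h=c[(dist>31)&(dist<42)]
    print(r["score"],nn.round(3),ce.round(1),len(q))
    if len(h): print(len(h),h.mean(0).round(1),cv2.minAreaRect(h[:,:2].astype(np.float32)), np.median(dist[dist>20]))
    ux=np.array([1,0,0])-nn[0]*nn; ux/=np.linalg.norm(ux); uy=np.cross(nn,ux)
    rect=cv2.minAreaRect(np.c_[(q-ce)@ux,(q-ce)@uy].astype(np.float32)); print("rect",rect,(ce+rect[0][0]*ux+rect[0][1]*uy).round(1))
```

```text
4.3 [527.5 221.8 227.5] [ 0.25 -0.14  2.04 -0.18  0.77  0.37] [ 0.5  0.3 -0.2]
[[ 0.016  0.883  0.468]
 [ 1.    -0.014 -0.008]
 [-0.001  0.469 -0.883]] [[ 0.017  0.883  0.469]
 [ 1.    -0.015 -0.008]
 [ 0.     0.469 -0.883]]
lid_handle 0.77 [581.7 219.2 120.9]
lid_handle 0.59 [423.9 156.1  16.5]
lid_slot 0.93 [651.9 218.5 131.4]
lid_slot 0.66 [441.6 109.9   5.1]
hook_root 0.89 [671.7 220.9 141.1]
hook_tip 0.92 [696.9 216.8 198.5]
0.81 [-0.472  0.011  0.882] [600.  224.8 110. ] 16379
993 [577.3 222.2 138.5] ((578.1104125976562, 220.6712646484375), (59.529483795166016, 13.540094375610352), 89.01908874511719) 35.8479109533429
rect ((3.1740188598632812, -4.827629089355469), (121.27253723144531, 171.15234375), 88.14119720458984) [602.8 219.9 111.6]
0.81 [-0.003 -0.001  1.   ] [424.3 154.6   4.9] 5899
rect ((3.8293399810791016, -7.3723602294921875), (82.81153869628906, 116.80408477783203), 20.676734924316406) [428.1 147.2   4.9]
```

View pics/w1.png

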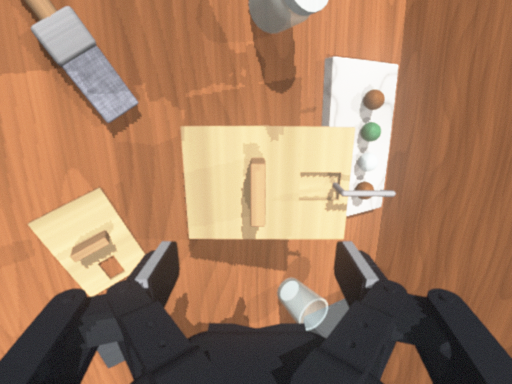

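The wrist picture shows the lid at (265,183), its handle at (258,192) and the hook at (345–395,192). The top and wrist fits agree: the handle is at about (586, 220.5, 122.5), tilted 28°.

>>> step_arm([
  [[0, 0, 0, -0.03, 0.23, 3.5, 90], [0, 0, 0, -0.03, 0.23, 7, 90], [0, 0, 0, -0.03, 0.23, 10, 90], [0, 0, 0, -0.03, 0.23, 11.8, 90], [0, 0, 0, -0.03, 0.23, 11.8, 90]],
])

```text
clock: 5.1
tcp_pos: [584.8, 218.3, 122.1]
ee_rot: [2.657, 0.002, 1.551]
force: [-0.9, -0.2, -0.0]
grip_width: 55.3
grip_force: 0.0
```

>>> step_arm([
  [[0, 0, 0, 0, 0, 0, 255], [0, 0, 0, 0, 0, 0, 255], [0, 0, 0, 0, 0, 0, 255], [0, 0, 0, 0, 0, 0, 255], [0, 0, 0, 0, 0, 0, 255]],
])

```text
clock: 5.6
tcp_pos: [585.4, 219.9, 126.3]
ee_rot: [2.652, 0.0, 1.553]
force: [-6.0, -2.1, 5.8]
grip_width: 13.2
grip_force: 60.2
```

>>> step_arm([
  [[0, 0, 0, 0, 0, 0, 255], [0, 0, 0, 0, 0, 0, 255], [0, 0, 0, 0, 0, 0, 255]],
])

```text
clock: 5.9
tcp_pos: [585.4, 219.9, 126.4]
ee_rot: [2.652, 0.0, 1.553]
force: [-6.4, -1.8, 5.7]
grip_width: 13.0
grip_force: 60.2
```

>>> step_arm([
  [[0, 0, 0, 0, 0.2, -0.15, 255], [0, 0, 0, 0, 0.4, -0.3, 255], [0, 0, 0, 0, 0.4, -0.3, 255]],
])

```text
clock: 6.2
tcp_pos: [587.7, 219.7, 129.7]
ee_rot: [2.652, 0.0, 1.553]
force: [0.2, -0.5, -3.0]
grip_width: 13.1
grip_force: 58.7
```

```bash
cat >> h.py <<'E'
Y0=np.radians(-1); T0=np.radians(28); U=lidR(Y0,T0)[:,1]; N=-lidR(Y0,T0)[:,2]
ROOT=None
def swing(S,a,root,d=(83.7,-21.7)):
    a=np.radians(a); lx=np.array([np.cos(a),-np.sin(a)]); lz=np.array([np.sin(a),np.cos(a)])
    t=np.array(S)-d[0]*lx-d[1]*lz
    return root+t[0]*U+t[1]*N, lidR(Y0,T0-a)
E
python3 - <<'E'
from h import *
g=np.array([585.4,219.9,126.4]); root=g+80.7*U-27.7*N; print("root",root.round(1)); p,Q=cur()
s=robot.get_state(); print(p.round(1),((p-g)@U).round(1),((p-g)@N).round(1),s["force"].round(1))
S0=(3+(p-g)@U,6+(p-g)@N); print(S0)
W=[swing((S0[0]+(8-S0[0])*k/8,S0[1]+(16-S0[1])*min(1,k/6)),5*k,root) for k in range(1,9)]
plan(W,f=255,start=(p,Q))
E
```

```text
root [669.6 218.4 139.8]
[587.7 219.7 129.7] 3.6 1.9 [ 0.2 -0.5 -3. ]
(np.float64(6.602111097803981), np.float64(7.860984873626302))
[[0.088, 0.0, -0.0, 0.02, 0.24, -0.86, 255], [0.175, 0.0, -0.0, 0.02, 0.54, -1.69, 255], [0.262, 0.0, -0.0, 0.02, 0.9, -2.5, 255], [0.35, 0.0, -0.0, 0.02, 1.32, -3.27, 255], [0.437, 0.0, -0.0, 0.02, 1.79, -4.01, 255]]
[[0.087, 0.0, -0.0, -0.0, 0.18, -0.85, 255], [0.174, 0.0, -0.0, -0.0, 0.48, -1.56, 255], [0.262, 0.0, -0.0, -0.0, 0.84, -2.24, 255]]
end [591.9 219.8 196.4]
```

>>> step_arm([
  [[0.088, 0, 0, 0, 0.24, -0.86, 255], [0.175, 0, 0, 0, 0.54, -1.69, 255], [0.262, 0, 0, 0, 0.9, -2.5, 255], [0.35, 0, 0, 0, 1.32, -3.27, 255], [0.437, 0, 0, 0, 1.79, -4.01, 255]],
])

```text
clock: 6.7
tcp_pos: [584.6, 219.8, 173.7]
ee_rot: [3.093, 0.0, 1.553]
force: [0.8, 0.1, -2.9]
grip_width: 12.8
grip_force: 58.9
```

>>> step_arm([
  [[0.087, 0, 0, 0, 0.18, -0.85, 255], [0.174, 0, 0, 0, 0.48, -1.56, 255], [0.262, 0, 0, 0, 0.84, -2.24, 255], [0.262, 0, 0, 0, 0.84, -2.24, 255], [0.262, 0, 0, 0, 0.84, -2.24, 255]],
])

```text
clock: 7.2
tcp_pos: [591.8, 219.6, 195.2]
ee_rot: [-2.932, 0.001, 1.553]
force: [-0.4, 0.3, -3.5]
grip_width: 13.0
grip_force: 59.2
```

Run:
```python
from h import *
p,Q=cur(); root=np.array([669.6,218.4,139.8]); s=robot.get_state()
# actual S from TCP and orientation
lx,lz=Q[:,1],-Q[:,2]; S=p+83.7*lx-21.7*lz-root; print("S u,n",(S@U).round(1),(S@N).round(1),"tilt",np.degrees(np.arcsin(lx[2])).round(1),s["force"].round(1))
im,d=robot.grab_frame("side"); x=im[170:270,90:223]; cv2.imwrite('pics/s2.png',cv2.resize(x,(798,600),interpolation=2)[:,:,::-1])
r=[(q["score"],q["mask"]) for q in robot.trace("side","lid_handle")]
for sc,m in r[:4]:
    c=cloud("side",d,m); q=c
    if np.hypot(*(np.median(c,0)[:2]-[600,220]))>80: continue
    for i in range(6):
        ce=q.mean(0); nn=np.linalg.svd(q-ce)[2][2]; nn*=np.sign(nn[2]); dist=(c-ce)@nn; q=c[abs(dist)<(10 if i<2 else 3)]
    ux=np.array([1,0,0])-nn[0]*nn; ux/=np.linalg.norm(ux); uy=np.cross(nn,ux)
    rect=cv2.minAreaRect(np.c_[(q-ce)@ux,(q-ce)@uy].astype(np.float32)); C=ce+rect[0][0]*ux+rect[0][1]*uy
    print(sc,nn.round(3),"tilt",np.degrees(np.arcsin(-nn[0])).round(1),rect,C.round(1)," S est",((C+75*ux-root)@U).round(1),((C+75*ux-root)@N).round(1))
```

```text
S u,n 7.5 15.0 tilt -12.0 [-0.4  0.3 -3.5]
0.83 [ 0.209 -0.003  0.978] tilt -12.0 ((15.830635070800781, -10.583534240722656), (122.37052154541016, 176.7543487548828), 89.4673843383789) [595.2 221.8 171.5]  S est 6.6 14.7
```

View pics/s2.png

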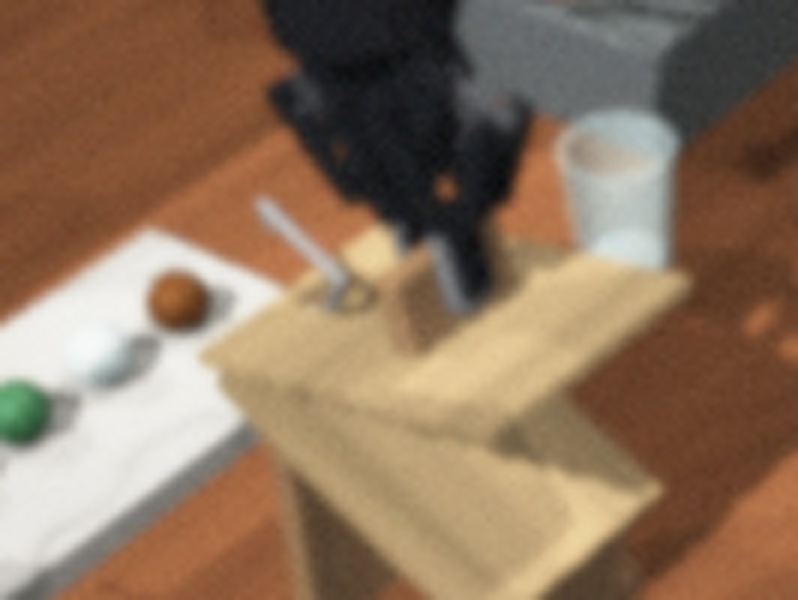

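The side picture shows the lid tilted 12° past level, with the strip behind the hook at (340,290) and no contact force. Next I raise it along the slope.

>>> step_arm([
  [[0, 0, 0, 0, 0.39, -0.46, 255], [0, 0, 0, 0, 0.85, -0.85, 255], [0, 0, 0, 0, 1.31, -1.23, 255], [0, 0, 0, 0, 1.77, -1.62, 255], [0, 0, 0, 0, 2.23, -2.0, 255]],
])

```text
clock: 7.8
tcp_pos: [618.3, 219.1, 211.3]
ee_rot: [-2.932, 0.0, 1.553]
force: [-0.1, -1.3, -2.7]
grip_width: 13.0
grip_force: 59.1
```

>>> step_arm([
  [[0, 0, 0, 0, 0.46, -0.39, 255], [0, 0, 0, 0, 0.92, -0.77, 255], [0, 0, 0, 0, 1.38, -1.16, 255], [0, 0, 0, 0, 1.84, -1.54, 255], [0, 0, 0, 0, 2.3, -1.93, 255]],
])

```text
clock: 8.3
tcp_pos: [644.7, 218.7, 225.2]
ee_rot: [-2.931, 0.0, 1.553]
force: [0.3, 0.3, -3.6]
grip_width: 12.9
grip_force: 59.1
```

Run:
```python
from h import *
p,Q=cur(); root=np.array([669.6,218.4,139.8]); s=robot.get_state()
lx,lz=Q[:,1],-Q[:,2]; S=p+83.7*lx-21.7*lz-root; print("S u,n",(S@U).round(1),(S@N).round(1),s["force"].round(1),p,s["joints"].round(2))
```

```text
S u,n 68.2 16.6 [ 0.3  0.3 -3.6] [644.68802217 218.66826821 225.16637124] [0.15 0.44 1.35 0.03 1.55 0.16]
```

>>> step_arm([
  [[0, 0, 0, 0, -0.3, -1.4, 255], [0, 0, 0, 0, -0.6, -2.8, 255], [0, 0, 0, 0, -0.9, -4.2, 255], [0, 0, 0, 0, -1.2, -5.6, 255], [0, 0, 0, 0, -1.5, -7.0, 255]],
])

```text
clock: 8.8
tcp_pos: [644.2, 218.8, 298.6]
ee_rot: [-2.933, 0.0, 1.553]
force: [0.1, 0.0, -2.0]
grip_width: 13.1
grip_force: 59.1
```

Run:
```python
from h import *
from scipy.optimize import minimize
def inbox(p,hx,hy): 
    q=abs(p)-[hx,hy]; return np.linalg.norm(np.maximum(q,0),axis=1)+np.minimum(q.max(1),0)
def pts(n):
    d=np.load(f'pics/{n}_d.npy'); c=cloud(n,d,np.ones(d.shape,bool))
    return c[(abs(c[:,0]-552)<115)&(abs(c[:,1]+208)<95)]
def fit(c,z0):
    P=c[(c[:,2]>62+z0)&(c[:,2]<74+z0)][:,:2]
    def cost(v):
        cc,s=np.cos(v[2]),np.sin(v[2]); l=(P-v[:2])@np.array([[cc,-s],[s,cc]])
        o=inbox(l,85,60); i=-inbox(l,79,54)
        dd=np.maximum(np.maximum(o,i),0); return np.minimum(dd,8).mean()
    best=min((minimize(cost,[x,y,a],method='Nelder-Mead') for x in (545,551,557) for y in (-213,-205) for a in (.07,.11)),key=lambda r:r.fun)
    return best.x.round(3),round(best.fun,2),len(P)
allc=[]
for n in ["top","side"]:
    c=pts(n); print(n,fit(c,0)); allc.append(c)
print("both",fit(np.vstack(allc),0))
M=np.array([[0,0],[-87,0],[88,56],[0,0],[-87,0],[88,56],[116,0]]);W=np.array([[549,-207],[464,-214],[630,-139],[549,-211],[459,-223],[630,-140],[661,-198]])
m,w=M.mean(0),W.mean(0); H=(M-m).T@(W-w); a=np.arctan2(H[0,1]-H[1,0],H[0,0]+H[1,1]); Ra=np.array([[np.cos(a),-np.sin(a)],[np.sin(a),np.cos(a)]]); print("marks",a,w-Ra@m)
```

```text
top (array([ 5.51747e+02, -2.06564e+02,  9.50000e-02]), np.float64(1.85), 481)
side (array([ 5.47127e+02, -2.05068e+02,  1.08000e-01]), np.float64(2.58), 516)
both (array([ 5.50083e+02, -2.05727e+02,  1.01000e-01]), np.float64(2.33), 997)
marks 0.11700373609080199 [ 548.26876012 -208.14417175]
```

```bash
cat >> h.py <<'E'
CO=np.array([549.5,-206.5,0]); CY=0.105
def place(bx,bz,tilt,by=0,cy=None):
    cy=CY if cy is None else cy
    t=np.radians(tilt); C=R.from_euler('z',cy).as_matrix()
    loc=np.array([bx,by,bz])+76.3*np.array([np.cos(t),0,np.sin(t)])+27.7*np.array([-np.sin(t),0,np.cos(t)])
    return CO+C@loc, lidR(cy,t)
def Bnow():
    p,Q=cur(); C=R.from_euler('z',CY).as_matrix(); B=p-76.3*Q[:,1]+27.7*Q[:,2]; lx=Q[:,1]
    return (C.T@(B-CO)).round(1), "tilt",np.degrees(np.arcsin(lx[2])).round(2),"yaw rel",round(np.arctan2(lx[1],lx[0])-CY,3),"F case",(C.T@robot.get_state()["force"]).round(1)
E
python3 - <<'E'
from h import *
p,Q=cur(); h=place(-65,160,15)
mid=((p+h[0])/2+[0,0,20],R.from_matrix(Q).as_matrix()@R.from_rotvec(R.from_matrix(Q.T@h[1]).as_rotvec()/2).as_matrix())
plan([mid,h],f=255)
E
```

```text
[[-0.047, 0.0, -0.012, -4.27, -0.73, 0.69, 255], [-0.094, 0.001, -0.025, -8.53, -1.46, 1.38, 255], [-0.141, 0.001, -0.037, -12.8, -2.19, 2.06, 255], [-0.188, 0.001, -0.049, -17.07, -2.92, 2.75, 255], [-0.235, 0.002, -0.062, -21.34, -3.65, 3.44, 255]]
[[-0.039, -0.0, -0.01, -3.51, -0.96, 1.05, 255], [-0.078, 0.0, -0.021, -7.02, -1.92, 2.1, 255], [-0.118, 0.001, -0.031, -10.54, -2.88, 3.15, 255], [-0.157, 0.001, -0.041, -14.05, -3.84, 4.2, 255], [-0.196, 0.001, -0.051, -17.56, -4.79, 5.24, 255]]
[[-0.039, 0.0, -0.011, -3.46, -1.33, 0.83, 255]]
end [ 551.  -206.3  206.4]
```

>>> step_arm([
  [[-0.047, 0, -0.012, -4.27, -0.73, 0.69, 255], [-0.094, 0, -0.025, -8.53, -1.46, 1.38, 255], [-0.141, 0, -0.037, -12.8, -2.19, 2.06, 255], [-0.188, 0, -0.049, -17.07, -2.92, 2.75, 255], [-0.235, 0, -0.062, -21.34, -3.65, 3.44, 255]],
])

```text
clock: 9.3
tcp_pos: [596.9, 4.7, 271.6]
ee_rot: [3.114, -0.005, 1.616]
force: [1.1, -1.0, -2.3]
grip_width: 13.2
grip_force: 59.4
```

>>> step_arm([
  [[-0.039, 0, -0.01, -3.51, -0.96, 1.05, 255], [-0.078, 0, -0.021, -7.02, -1.92, 2.1, 255], [-0.118, 0, -0.031, -10.54, -2.88, 3.15, 255], [-0.157, 0, -0.041, -14.05, -3.84, 4.2, 255], [-0.196, 0, -0.051, -17.56, -4.79, 5.24, 255]],
])

```text
clock: 9.8
tcp_pos: [558.2, -172.4, 216.9]
ee_rot: [2.918, 0.002, 1.666]
force: [1.2, 0.4, -3.3]
grip_width: 13.0
grip_force: 59.4
```

>>> step_arm([
  [[-0.039, 0, -0.011, -3.46, -1.33, 0.83, 255], [-0.039, 0, -0.011, -3.46, -1.33, 0.83, 255], [-0.039, 0, -0.011, -3.46, -1.33, 0.83, 255], [-0.039, 0, -0.011, -3.46, -1.33, 0.83, 255]],
])

```text
clock: 10.2
tcp_pos: [551.3, -206.1, 206.1]
ee_rot: [2.881, 0.004, 1.677]
force: [0.7, -0.2, -2.2]
grip_width: 13.3
grip_force: 59.5
```

Run:
```python
from h import *
print(robot.get_state()["clock"],Bnow())
x=[]
for n in ["side","top"]:
    im,d=robot.grab_frame(n)
    c=pix(n,[560,-205,110]).round().astype(int); x.append(cv2.resize(im[c[1]-55:c[1]+55,c[0]-60:c[0]+60],(400,400),interpolation=2)); print(n,c)
    for l in ["keeper","far_lug","clamp_hinge","lid_handle"]:
        for r in robot.mark_of(n,l)[:2]:
            w=toworld(n,r["location"]); 
            if w[1]<-100: print(n,l,round(r["score"],2),w.round(), (R.from_euler('z',CY).as_matrix().T@(w-CO)).round())
cv2.imwrite('pics/h1.png',np.hstack(x)[:,:,::-1])
```

```text
10.2 (array([-64.7,   0. , 159.7]), 'tilt', np.float64(14.95), 'yaw rel', np.float64(0.002), 'F case', array([ 0.6, -0.3, -2.2]))
side [267 171]
side keeper 0.92 [ 461. -220.   79.] [-89.  -5.  79.]
side far_lug 0.63 [ 631. -140.   84.] [88. 57. 84.]
side clamp_hinge 0.61 [ 659. -196.   85.] [110.  -1.  85.]
side lid_handle 0.76 [ 556. -201.  198.] [  7.   5. 198.]
top [323 165]
top keeper 0.91 [ 468. -216.   78.] [-82.  -1.  78.]
top far_lug 0.88 [ 631. -134.   83.] [89. 63. 83.]
top clamp_hinge 0.65 [ 664. -197.   86.] [115.  -2.  86.]
top lid_handle 0.84 [ 558. -205.  202.] [  9.   0. 202.]
```

View pics/h1.png

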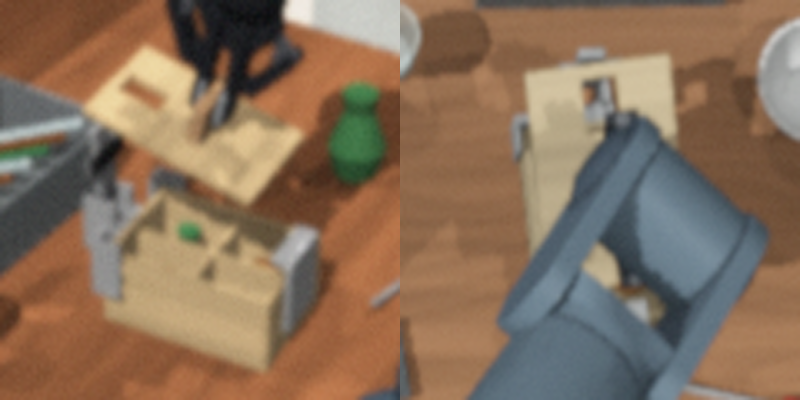

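The side crop shows the lid tilted and hovering over the case, with the keeper at (295,275) and the clamp behind at (105,180). I'll go down beside the keeper lip, then slide in.

>>> step_arm([
  [[0, 0, 0, 0, -0.6, 2.2, 255], [0, 0, 0, 0, -1.1, 4.2, 255], [0, 0, 0, 0, -1.6, 6.0, 255], [0, 0, 0, 0, -2.0, 7.5, 255], [0, 0, 0, 0, -2.17, 8.1, 255]],
])

```text
clock: 11.2
tcp_pos: [549.9, -206.3, 119.3]
ee_rot: [2.884, 0.002, 1.676]
force: [0.4, -0.4, -2.8]
grip_width: 13.0
grip_force: 59.4
```

>>> step_arm([
  [[0, 0, 0, 0, 0, 0, 255], [0, 0, 0, 0, -0.4, -0.08, 255], [0, 0, 0, 0, -0.8, -0.18, 255], [0, 0, 0, 0, -1.2, -0.3, 255], [0, 0, 0, 0, -1.2, -0.3, 255]],
])

```text
clock: 11.7
tcp_pos: [538.1, -208.4, 121.6]
ee_rot: [2.881, 0.004, 1.675]
force: [-0.6, -0.0, -2.9]
grip_width: 13.0
grip_force: 59.5
```

Run:
```python
from h import *
print(robot.get_state()["clock"],Bnow())
C=R.from_euler('z',CY).as_matrix(); p,Q=cur(); x=[]
for n in ["side","top"]:
    im,d=robot.grab_frame(n); c=pix(n,[560,-205,90]).round().astype(int); x.append(cv2.resize(im[c[1]-45:c[1]+45,c[0]-50:c[0]+50],(400,400),interpolation=2))
    for l in ["keeper","far_lug","lid_slot","lid_handle"]:
        for r in robot.mark_of(n,l)[:2]:
            w=toworld(n,r["location"])
            if w[1]<-100: print(n,l,round(r["score"],2),(C.T@(w-CO)).round(1))
    for r in robot.trace(n,"lid_handle")[:3]:
        c=cloud(n,d,r["mask"]); 
        l=(c-p)@np.c_[Q[:,1],Q[:,0],-Q[:,2]]; l=l[abs(l[:,2]+21.7)<5]
        if len(l)>100: print(n,"lid pts in tool: x",np.percentile(l[:,0],[1,99]).round(1),"y",np.percentile(l[:,1],[1,99]).round(1),len(l))
hd=Q@np.array([0,0,3.7])+p-1.3*Q[:,1]; print("handle pred",(C.T@(hd-CO)).round(1))
cv2.imwrite('pics/h2.png',np.hstack(x)[:,:,::-1])
```

```text
11.7 (array([-78.1,  -0.8,  75.2]), 'tilt', np.float64(14.94), 'yaw rel', np.float64(0.001), 'F case', array([-0.6,  0. , -2.9]))
side keeper 0.64 [-91.3  -3.4  78.7]
side far_lug 0.9 [88.  58.2 85.3]
side far_lug 0.48 [ -38.2 -284.9   -1.3]
side lid_slot 0.57 [ 5.580e+01 -1.000e-01  1.114e+02]
side lid_handle 0.93 [ -6.9   4.4 114.7]
side lid pts in tool: x [-71.2  92.7] y [-54.7  64.7] 963
side lid pts in tool: x [-362.9 -235.9] y [554.4 605.4] 178
top keeper 0.24 [118.3  -2.1  88.2]
top far_lug 0.76 [87.7 61.4 85.8]
top lid pts in tool: x [-17.6  95.2] y [-56.7  61.9] 670
handle pred [-11.8  -0.7 117.7]
```

View pics/h2.png

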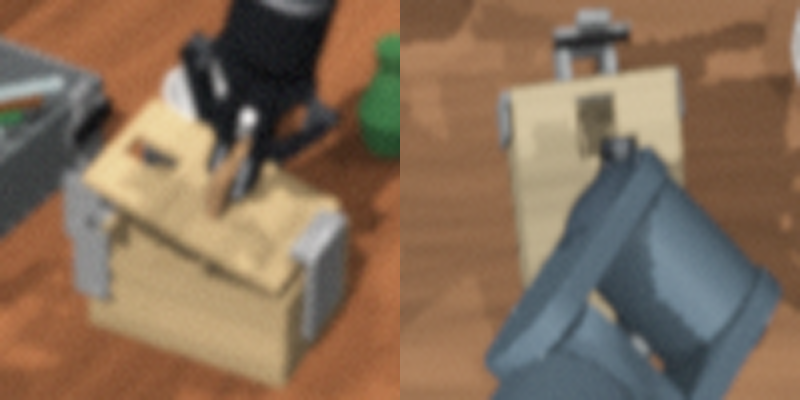

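The side crop shows the near edge under the keeper lip at (320,250). The top crop shows the far edge centred between the lugs at (505,115) and (683,95). I'll push it home.

>>> step_arm([
  [[0, 0, 0, 0, -0.25, 0.1, 255], [0, 0, 0, 0, -0.45, 0.06, 255], [0, 0, 0, 0, -0.65, 0.02, 255], [0, 0, 0, 0, -0.8, -0.02, 255], [0, 0, 0, 0, -0.8, -0.02, 255]],
])

```text
clock: 12.8
tcp_pos: [530.5, -209.0, 119.2]
ee_rot: [2.881, 0.003, 1.676]
force: [0.4, -0.5, -2.5]
grip_width: 13.1
grip_force: 59.5
```

```bash
python3 -c "
from h import *
print(Bnow())"
```

```text
(array([-85.8,  -0.7,  72.8]), 'tilt', np.float64(14.9), 'yaw rel', np.float64(0.001), 'F case', array([ 0.3, -0.5, -2.5]))
```

Not in contact yet, so I continue in small steps.

>>> step_arm([
  [[0, 0, 0, 0, -0.1, -0.02, 255], [0, 0, 0, 0, -0.2, -0.05, 255], [0, 0, 0, 0, -0.3, -0.08, 255], [0, 0, 0, 0, -0.3, -0.08, 255]],
])

```text
clock: 13.2
tcp_pos: [527.9, -209.4, 119.4]
ee_rot: [2.88, 0.004, 1.675]
force: [1.7, 0.5, -2.9]
grip_width: 13.2
grip_force: 59.3
```

>>> step_arm([
  [[0, 0, 0, 0, -0.1, -0.03, 255], [0, 0, 0, 0, -0.2, -0.05, 255], [0, 0, 0, 0, -0.2, -0.05, 255]],
])

```text
clock: 13.5
tcp_pos: [527.2, -209.7, 120.1]
ee_rot: [2.877, 0.004, 1.674]
force: [8.1, 0.6, -5.6]
grip_width: 13.3
grip_force: 59.0
```

```bash
python3 -c "
from h import *
print(Bnow())"
```

```text
(array([-88.9,  -0.9,  73.4]), 'tilt', np.float64(15.19), 'yaw rel', np.float64(-0.001), 'F case', array([ 8.1, -0.3, -5.6]))
```

Run:
```python
from h import *
b=Bnow()[0]
plan([place(-88.7-.2*k,b[2]-.6*k,15.2-3*k,by=b[1]) for k in range(1,5)],f=255)
```

```text
[[0.052, 0.005, -0.001, -0.01, 0.12, 0.46, 255], [0.105, 0.005, -0.001, -0.0, 0.19, 0.92, 255], [0.157, 0.005, -0.001, -0.0, 0.25, 1.39, 255], [0.209, 0.005, -0.001, -0.0, 0.29, 1.86, 255]]
end [ 534.9 -208.9  102.9]
```

>>> step_arm([
  [[0.052, 0.004, 0, 0, 0.12, 0.46, 255], [0.105, 0.004, 0, 0, 0.19, 0.92, 255], [0.157, 0.004, 0, 0, 0.25, 1.39, 255], [0.209, 0.004, 0, 0, 0.29, 1.86, 255], [0.209, 0.004, 0, 0, 0.29, 1.86, 255]],
])

```text
clock: 14.0
tcp_pos: [534.9, -209.1, 102.5]
ee_rot: [3.088, 0.001, 1.677]
force: [5.7, -0.7, -0.7]
grip_width: 12.9
grip_force: 60.3
```

Run:
```python
from h import *
print(Bnow()); b=Bnow()[0]
plan([place(-89.8,b[2]-.8,1.5,by=b[1]),place(-90,70,0,by=b[1])],f=255)
```

```text
(array([-89.5,  -1.2,  70.8]), 'tilt', np.float64(3.07), 'yaw rel', np.float64(0.002), 'F case', array([ 5.6, -1.3, -0.7]))
[[0.027, 0.001, 0.002, -0.02, 0.04, 0.28, 255], [0.054, 0.001, 0.002, -0.02, 0.08, 0.49, 255]]
end [ 536.  -209.2   97.7]
```

>>> step_arm([
  [[0.027, 0, 0, 0, 0.04, 0.25, 255], [0.054, 0, 0, 0, 0.08, 0.45, 255], [0.054, 0, 0, 0, 0.08, 0.5, 255], [0.054, 0, 0, 0, 0.08, 0.5, 255]],
])

```text
clock: 14.4
tcp_pos: [536.1, -209.3, 98.4]
ee_rot: [3.139, 0.002, 1.675]
force: [7.3, 0.1, -1.1]
grip_width: 12.8
grip_force: 60.3
```

```bash
python3 -c "
from h import *
print(Bnow())"
```

```text
(array([-89.8,  -1.4,  70.5]), 'tilt', np.float64(0.18), 'yaw rel', np.float64(-0.0), 'F case', array([ 7.3, -0.6, -1.1]))
```

>>> step_arm([
  [[0, 0, 0, 0, 0, 0.1, 255], [0, 0, 0, 0, 0, 0.2, 255], [0, 0, 0, 0, 0, 0.2, 255]],
])

```text
clock: 14.7
tcp_pos: [536.2, -209.4, 98.1]
ee_rot: [3.139, 0.001, 1.675]
force: [3.4, 2.8, 8.4]
grip_width: 13.1
grip_force: 61.6
```

Run:
```python
from h import *
print(Bnow())
C=R.from_euler('z',CY).as_matrix(); p,Q=cur()
for n in ["side","top"]:
    im,d=robot.grab_frame(n)
    for r in robot.trace(n,"lid_handle")[:3]:
        c=cloud(n,d,r["mask"])
        if abs(np.median(c[:,1])+205)>60: continue
        q=c[abs(c[:,2]-76)<9]; A=np.c_[q[:,:2]-q[:,:2].mean(0),np.ones(len(q))]; k=np.linalg.lstsq(A,q[:,2],rcond=None)[0]; l=(q-CO)@C
        print(n,"slopes",k.round(3),len(q),"case x",np.percentile(l[:,0],[1,99]).round(1),"y",np.percentile(l[:,1],[1,99]).round(1), cv2.minAreaRect(q[:,:2].astype(np.float32)))
```

```text
(array([-89.7,  -1.5,  70.1]), 'tilt', np.float64(0.16), 'yaw rel', np.float64(-0.0), 'F case', array([3.7, 2.5, 8.4]))
side slopes [-1.0000e-03 -4.0000e-03  7.5119e+01] 909 case x [-86.3  79.4] y [-56.9  63.1] ((549.5327758789062, -208.01034545898438), (177.16839599609375, 135.10546875), 5.981291770935059)<stdin>:9: RuntimeWarning: Mean of empty slice.
  ret = um.true_divide(
Traceback (most recent call last):
IndexError: index -1 is out of bounds for axis 0 with size 0
```

The lid is flush at about 75 mm and level, so I release it and go up.

>>> step_arm([
  [[0, 0, 0, 0, 0, -0.12, 255], [0, 0, 0, 0, 0, -0.12, 150], [0, 0, 0, 0, 0, -0.12, 80], [0, 0, 0, 0, 0, -0.12, 80], [0, 0, 0, 0, 0, -0.12, 80]],
])

```text
clock: 15.4
tcp_pos: [533.7, -208.7, 95.9]
ee_rot: [-3.138, -0.001, 1.676]
force: [0.5, 0.1, -0.5]
grip_width: 58.9
grip_force: 0.0
```

>>> step_arm([
  [[0, 0, 0, 0, 0, -1.5, 80], [0, 0, 0, 0, 0, -4.5, 80], [0, 0, 0, 0, 0, -8, 80], [0, 0, 0, 0, 0, -11.5, 255], [0, 0, 0, 0, 0, -12, 255]],
])

```text
clock: 15.9
tcp_pos: [537.0, -210.2, 223.0]
ee_rot: [3.136, 0.006, 1.677]
force: [0.9, -0.3, 1.0]
grip_width: 30.4
grip_force: 0.0
```

>>> step_arm([
  [[0, 0, 0, 0.05, 4, 0, 255], [0, 0, 0, 0.1, 8, 0, 255], [0, 0, 0, 0.15, 12, 0, 255], [0, 0, 0, 0.15, 16, 0, 255], [0, 0, 0, 0.15, 17.2, 0, 255]],
])

```text
clock: 16.4
tcp_pos: [707.7, -188.2, 215.1]
ee_rot: [-3.139, -0.001, 1.678]
force: [0.3, -0.8, 0.2]
grip_width: -0.2
grip_force: 0.0
```

Run:
```python
from h import *
C=R.from_euler('z',CY).as_matrix(); p,Q=cur(); print("tcp case",(C.T@(p-CO)).round(1),robot.get_state()["grip_width"])
x=[]
for n in ["side","top"]:
    im,d=robot.grab_frame(n); c=pix(n,[600,-205,100]).round().astype(int); x.append(cv2.resize(im[c[1]-55:c[1]+55,c[0]-60:c[0]+60],(400,400),interpolation=2))
    for l in ["lid_handle","clamp_end","clamp_hinge"]:
        for r in robot.mark_of(n,l)[:3]:
            w=C.T@(toworld(n,r["location"])-CO)
            if abs(w[1])<80 and w[0]>-100: print(n,l,round(r["score"],2),w.round(1))
    for r in robot.trace(n,"lid_handle")[:3]:
        c=cloud(n,d,r["mask"]); q=c[abs(c[:,2]-76)<9]
        if len(q)<100 or abs(np.median(q[:,1])+205)>60: continue
        A=np.c_[q[:,:2]-q[:,:2].mean(0),np.ones(len(q))]; k=np.linalg.lstsq(A,q[:,2],rcond=None)[0]; l=(q-CO)@C
        print(n,"slopes",k.round(3),len(q),"case x",np.percentile(l[:,0],[1,99]).round(1),"y",np.percentile(l[:,1],[1,99]).round(1))
cv2.imwrite('pics/h3.png',np.hstack(x)[:,:,::-1])
```

```text
tcp case [159.3   1.6 215.1] -0.21377958147097348
side lid_handle 0.97 [-11.   -0.1  94.3]
side clamp_end 0.58 [122.2  -3.6 149.3]
side clamp_end 0.29 [-91.3  -5.2  79.6]
side clamp_hinge 0.64 [109.5  -1.1  87.4]
top lid_handle 0.95 [-11.6   0.6  89.9]
top slopes [-4.0000e-03  1.0000e-03  7.5371e+01] 1222 case x [-83.4  78. ] y [-59.5  54.5]
```

View pics/h3.png

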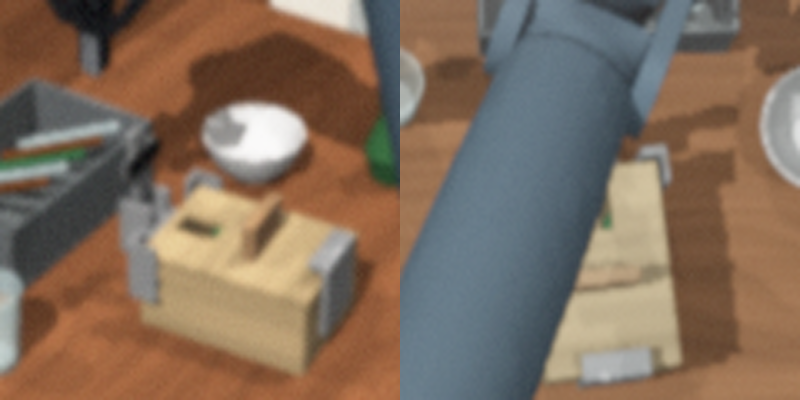

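The side crop shows the lid flush on the case at (250,240), with the clamp still upright at (140,170). The marks put the handle at about (-11, 0). Next I go down behind the clamp arm and sweep it over.

>>> step_arm([
  [[0, 0, 0, -0.15, 0, 3, 255], [0, 0, 0, -0.15, 0, 5.5, 255], [0, 0, 0, -0.15, 0, 7.4, 255], [0, 0, 0, -0.15, 0, 7.4, 255]],
])

```text
clock: 17.3
tcp_pos: [703.2, -189.8, 137.7]
ee_rot: [-3.133, -0.004, 1.676]
force: [0.1, 0.2, -0.6]
grip_width: 0.1
grip_force: 0.0
```

>>> step_arm([
  [[0, 0, 0, 0, -0.7, 0, 255], [0, 0, 0, 0, -1.3, 0, 255], [0, 0, 0, 0, -1.8, 0, 255], [0, 0, 0, 0, -2.3, 0, 255], [0, 0, 0, 0, -2.8, 0, 255]],
])

```text
clock: 17.8
tcp_pos: [678.0, -193.9, 143.4]
ee_rot: [3.141, 0.001, 1.676]
force: [2.4, 0.3, 1.0]
grip_width: -0.5
grip_force: 1.3
```

>>> step_arm([
  [[0, 0, 0, 0, -0.5, 0, 255], [0, 0, 0, 0, -1.0, 0, 255], [0, 0, 0, 0, -1.4, 0, 255], [0, 0, 0, 0, -1.8, 0, 255], [0, 0, 0, 0, -2.25, 0, 255]],
])

```text
clock: 18.3
tcp_pos: [654.6, -195.7, 141.4]
ee_rot: [-3.138, -0.001, 1.676]
force: [1.2, 0.4, -0.9]
grip_width: -0.1
grip_force: 1.1
```

Run:
```python
from h import *
C=R.from_euler('z',CY).as_matrix(); p,Q=cur(); s=robot.get_state(); print("tcp case",(C.T@(p-CO)).round(1),s["force"].round(1))
for n in ["side"]:
    im,d=robot.grab_frame(n); cv2.imwrite('pics/c1.png',im[:,:,::-1])
    for l in ["clamp_end","clamp_hinge","lid_handle"]:
        for r in robot.mark_of(n,l)[:2]:
            w=C.T@(toworld(n,r["location"])-CO); print(n,l,round(r["score"],2),w.round(1))
```

```text
tcp case [105.7  -0.3 141.4] [ 1.2  0.4 -0.9]
side clamp_hinge 0.96 [108.5  -1.2  85. ]
side lid_handle 0.88 [-90.9 370.2   9.9]
side lid_handle 0.68 [-13.4   4.3  95.2]
```

>>> step_arm([
  [[0, 0, 0, 0, -0.6, 0.15, 255], [0, 0, 0, 0, -1.3, 0.35, 255], [0, 0, 0, 0, -1.9, 0.7, 255], [0, 0, 0, 0, -2.4, 1.1, 255], [0, 0, 0, 0, -2.8, 1.5, 255]],
])

```text
clock: 19.0
tcp_pos: [626.8, -199.0, 126.8]
ee_rot: [-3.139, -0.0, 1.676]
force: [2.0, 0.2, 1.6]
grip_width: 0.2
grip_force: 1.1
```

>>> step_arm([
  [[0, 0, 0, 0, -0.2, 0.4, 255], [0, 0, 0, 0, -0.35, 0.8, 255], [0, 0, 0, 0, -0.45, 1.2, 255], [0, 0, 0, 0, -0.55, 1.6, 255], [0, 0, 0, 0, -0.6, 1.9, 255]],
])

```text
clock: 19.5
tcp_pos: [620.7, -199.5, 107.3]
ee_rot: [-3.138, -0.001, 1.677]
force: [-0.5, -0.0, 2.4]
grip_width: 0.3
grip_force: 1.2
```

Run:
```python
from h import *
C=R.from_euler('z',CY).as_matrix(); p,Q=cur(); s=robot.get_state(); print("tcp case",(C.T@(p-CO)).round(1),s["force"].round(1))
im,d=robot.grab_frame("side"); c=pix("side",[600,-205,100]).round().astype(int); cv2.imwrite('pics/c2.png',cv2.resize(im[c[1]-50:c[1]+50,c[0]-60:c[0]+60],(720,600),interpolation=2)[:,:,::-1])
for l in ["clamp_end","clamp_hinge","lid_handle"]:
    for r in robot.mark_of("side",l)[:2]:
        w=C.T@(toworld("side",r["location"])-CO); print(l,round(r["score"],2),w.round(1))
```

```text
tcp case [ 71.6  -0.5 107.3] [-0.5 -0.   2.4]
clamp_end 0.43 [47.3 -2.5 88.1]
clamp_hinge 0.88 [108.2  -0.3  88.7]
lid_handle 0.87 [-12.3   3.9  91. ]
lid_handle 0.78 [-236.2   59.7   19.6]
```

View pics/c2.png

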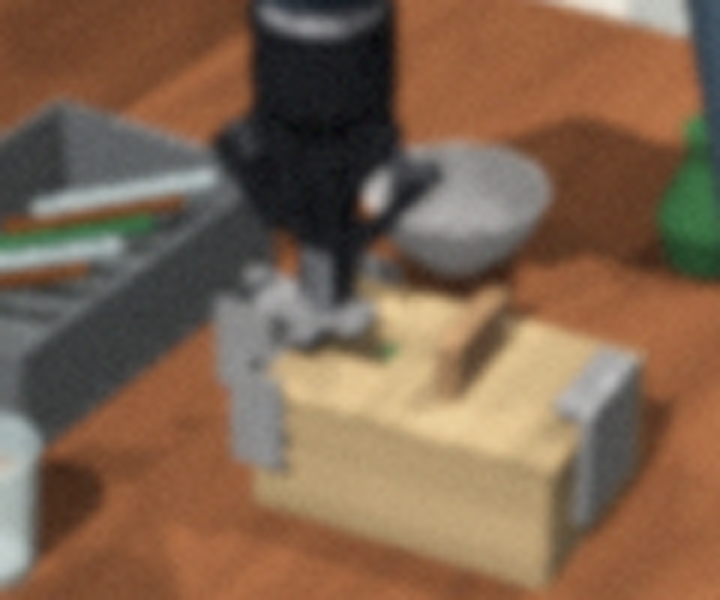

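The crop shows the clamp nearly level over the lid at (330,325). I'll press it the rest of the way.

>>> step_arm([
  [[0, 0, 0, 0, 0, 0.15, 255], [0, 0, 0, 0, 0, 0.3, 255], [0, 0, 0, 0, 0, 0.4, 255], [0, 0, 0, 0, 0, 0.4, 255]],
])

```text
clock: 20.1
tcp_pos: [621.3, -199.4, 104.1]
ee_rot: [-3.139, -0.0, 1.676]
force: [-1.7, 0.9, 2.2]
grip_width: -0.1
grip_force: 1.1
```

>>> step_arm([
  [[0, 0, 0, 0, 0, 0.1, 255], [0, 0, 0, 0, 0, 0.2, 255], [0, 0, 0, 0, 0, 0.2, 255]],
])

```text
clock: 20.4
tcp_pos: [621.4, -199.5, 104.0]
ee_rot: [-3.138, -0.001, 1.677]
force: [-6.3, 1.8, 12.2]
grip_width: 0.1
grip_force: 6.1
```

>>> step_arm([
  [[0, 0, 0, 0, 0, 0.1, 255], [0, 0, 0, 0, 0, 0.1, 255], [0, 0, 0, 0, 0, 0, 255]],
])

```text
clock: 20.7
tcp_pos: [621.3, -199.4, 104.0]
ee_rot: [-3.138, -0.0, 1.677]
force: [-5.1, 1.8, 7.7]
grip_width: 0.0
grip_force: 4.0
```

>>> step_arm([
  [[0, 0, 0, 0, 0, -1, 255], [0, 0, 0, 0, 0, -4, 255], [0, 0, 0, 0, 0, -8, 255], [0, 0, 0, 0, 0, -12, 255], [0, 0, 0, 0, 0, -15, 255]],
])

```text
clock: 21.2
tcp_pos: [622.3, -199.8, 255.1]
ee_rot: [3.141, 0.001, 1.676]
force: [0.2, 0.8, -0.0]
grip_width: -0.0
grip_force: 0.0
```

>>> step_arm([
  [[0, 0, 0, 0, 0, 0, 255], [0, 0, 0, 0, 0, 0, 255], [0, 0, 0, 0, 0, 0, 255]],
])

```text
clock: 21.5
tcp_pos: [620.9, -199.1, 249.9]
ee_rot: [-3.136, -0.002, 1.676]
force: [-0.7, 0.9, -0.2]
grip_width: -0.1
grip_force: 0.0
```

Run:
```python
from h import *
C=R.from_euler('z',CY).as_matrix()
im,d=robot.grab_frame("side"); c=pix("side",[600,-205,100]).round().astype(int); cv2.imwrite('pics/c3.png',cv2.resize(im[c[1]-50:c[1]+50,c[0]-60:c[0]+60],(720,600),interpolation=2)[:,:,::-1])
for l in ["clamp_end","clamp_hinge","lid_handle"]:
    for r in robot.mark_of("side",l)[:2]:
        w=C.T@(toworld("side",r["location"])-CO); print(l,round(r["score"],2),w.round(1))
for r in robot.trace("side","lid_handle")[:3]:
    c=cloud("side",d,r["mask"]); q=c[abs(c[:,2]-76)<9]
    if len(q)<100 or abs(np.median(q[:,1])+205)>60: continue
    A=np.c_[q[:,:2]-q[:,:2].mean(0),np.ones(len(q))]; print("slopes",np.linalg.lstsq(A,q[:,2],rcond=None)[0].round(3))
for r in robot.trace("side","clamp_end")[:1]:
    l=(cloud("side",d,r["mask"])-CO)@C; l=l[(abs(l[:,1])<9)&(l[:,0]>40)&(l[:,0]<105)&(l[:,2]>70)]
    if len(l)>5: print("arm top by x",[(a,np.percentile(l[(l[:,0]>=a)&(l[:,0]<a+15),2],80).round(1)) for a in (45,60,75,90) if ((l[:,0]>=a)&(l[:,0]<a+15)).any()])
```

```text
clamp_end 0.68 [48.  -4.7 81. ]
clamp_hinge 0.79 [108.4   0.7  84.3]
clamp_hinge 0.57 [-9.2  3.2 92.3]
lid_handle 0.82 [-251.3  576.4   25.3]
lid_handle 0.78 [-9.2  0.6 92.5]
slopes [-2.0000e-03 -3.0000e-03  7.5294e+01]
arm top by x [(45, np.float64(90.8)), (60, np.float64(90.9)), (75, np.float64(90.9)), (90, np.float64(91.2))]
```

View pics/c3.png

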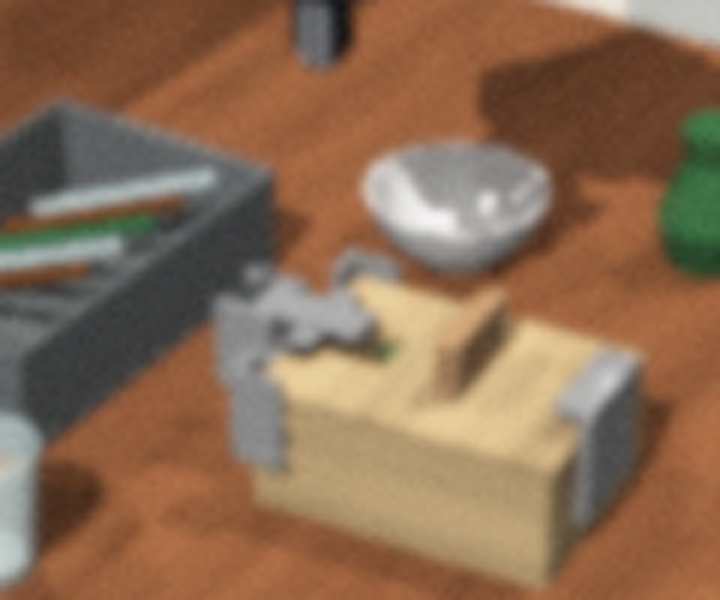

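The clamp is level on the flush lid at (310,320), and the arm is clear of everything. I'll hand in now.

```bash
python3 -c "
from plant import robot
print(robot.hand_in())"
```

```text
the job is handed in; nothing more can be done
None
```

The job is handed in: the lid came off the hook without forcing and lies flush under the keeper with the clamp pressed down level on it. The last side view confirms this, but the hand-in returned no verdict.

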